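# Hang the next job card in its section of the job rail

## Robot

A 6-joint arm with a two-finger parallel gripper is mounted at the origin on a cart in front of the work surface, level with it; the furniture and walls round the work are solid. World frame = base frame: x ahead of the robot, y to its left, z up, the work surface at z = 0. Lengths are in m, angles in rad, forces in N, time in s.
With the tool pointing down it reaches from about 0.275 to 0.825 m from the base axis. Payload 4.9 kg.
Tool frame: the origin (TCP) lies midway between the tips of the shut fingers; the grasp point (between the pads) lies 19 mm behind it (grip_point_offset is the distance from the TCP to the grasp point, in m); z points along the fingers, y is the line along which they close (so a half turn about z gives the same grasp; the last joint's range is limited). The gripper opens to 85 mm and grips with 20 to 120 N. Pads are 22 mm wide; open, the fingers measure 114 mm over their backs; the gripper's body (76 mm by 85 mm) begins 54 mm behind the grasp point. The pads swing forward as they close: fully open they stand 13 mm farther back than shut.
Start: joints at [1.184, 0.326, -0.193, 1.052, 0, 1.437], TCP at [0.138, 0.533, 0.231] pointing down, gripper open.
Joint ranges: [-2.65, 2.65], [-0.97, 1.79], [-1.3, 1.35], [-1.93, 2.1], [-1.47, 1.37], [-3.14, 3.14]. Speed limits (rad/s): [2.57, 2.57, 3.14, 3.14, 3.14, 3.14].

## Interface

Orientations are given as a rotation vector (axis times angle).
In Python, from cell import * gives the robot as it stands. Calls block until the motion is done:
- movep(position, orientation): joint-space move of the TCP to a pose.
- move_l(position, velocity=0.15, rot=None, until_force=None): straight line of the TCP; rot=None keeps the orientation; velocity is the mean speed in m/s. With until_force (N) it stops when the force on the tool has changed by that much, and returns True; else False.
- set_joints(angles): joint-space move.
- let_go() and grab(newtons=None): open the fingers fully, or close them until they stop; newtons is the grip in N (None keeps the last).
- sleep(seconds).
- ik(position, orientation): joint angles nearest the present ones, or None.
- get_state(): the state.
- grab_frame(name): name is "scene" or "side" or "wrist"; returns a dict with "img" (384x512x3 uint8, red, green, blue), "fx", "fy", "cx", "cy" (pixels), "cam_to_world" (4x4, takes a point from camera to world coordinates); the wrist camera has in their place "T_tool_cam" (4x4, takes a point from camera to tool coordinates, whose origin is the TCP and whose axes are the flange's). Camera axes: x right, y down, z forward; pixel columns grow to the right and rows downward; lengths in m; the calibration is good to about 2 mm. A picture is of the moment at which its call begins: read the wrist's pose just before it. There is no depth.
A pose or a line that the arm cannot do raises MotionError and nothing moves.
- sign_off(): hands the job in; it is judged then, once.
Trained networks look in the newest picture that a camera, given by its name, has taken for a name from the list of things; names that differ only in an ending like _2 or _b are one class to them, and where a whole thing is asked for, a point or a joint stands for the part that bears it (a point fixed in the world has none). Each returns a list of dicts, best first, with "score" (0 to 1); they miss things now and then, are a little off and sometimes report something else, mostly with a low value. They report only what shows in the picture. A call takes as long as a camera call.
- spot_in(camera, name): "centre" ([column, row] in pixels, amid what is visible of it).
- silhouettes(camera, name): "mask" (384x512 bool, what is visible of it) and "centre" ([column, row] in pixels, amid what is visible of it).
- tip_of(camera, name): "centre" ([column, row] in pixels: a listed point, or the origin of a listed thing).
The state is a dict: "clock": time; "q": joint angles; "joint_velocities": joint speeds; "tau": joint torques, N m; "position": TCP position; "eef_rot": TCP orientation; "contact_force": force on the tool from outside, world axes, zero at the start; "wrist_torque": the same for the moment, N m; "finger_gap": opening from 0.0 (shut) to 1.0 (fully open); "grasp_force": force on a finger pad.
Only numpy, scipy, OpenCV 4.12 (cv2) and the standard library are available. Lean on these libraries where they do the work, as an engineer would, in place of code of your own. Each camera call takes 0.05 s, during which the arm holds its last target. There are 200 camera calls.

## Task

Take the next job, the carrier standing in front in the leaning rack, hook it over the job rail through the open gap in the middle, and slide it along under the channel of its own colour, right up to the rubber end stop. Leave it hanging freely there, leave the job behind it standing in the rack, and do not disturb the tin, tape, torch or pliers.

Things in the scene. Friction and masses are not known exactly. Their poses are not given: they have to be found in the camera images.
- carrier_blue: Job-card carrier: blue plate 112 wide, 80 high, 4 thick, white card in front, grip block and wire hook above; about 130 g. Stands in the rack leaning 25 deg back. Own frame in mm (hanging: x away from robot, y along rail, z up), origin in the hook where the rail's axis lies when hung. Plate z -162 to -82, x +3 to +7. Hook wire 6 thick, top z +13, front limb x -16, z -36 to -4.
- carrier_blue_grip (a point): Centre of the blue carrier's black grip block, 18 (x) by 24 (y) by 32 (z) mm, which sits at (-16, 0, -52) mm in the carrier's frame; same axes. Hold it across y. The hook rises 65 mm above this point and the plate begins 30 mm below it.
- carrier_blue_tip (a point): Lowest point of the free end of the blue carrier's hook, at (+15, 0, -10) mm in the carrier's frame, behind the rail when it hangs. The hook goes on from the robot's side: raised 18 mm or more, moved along +x over the rail, lowered.
- section_blue: Fixed blue channel, 134 mm long (y), over one half of the rail: the blue section. Origin on the rail's axis midway along it, 118 mm from the rail's middle; axes as the riser's. Its floor is 20 mm above the axis: a hung hook slides below it but can be put on or lifted off only outside. Front face 14 mm on the robot's side of the axis, 20 to 62 mm above it.
- carrier_yellow: Job-card carrier: yellow plate 112 wide, 80 high, 4 thick, white card in front, grip block and wire hook above; about 130 g. Stands in the rack leaning 25 deg back. Own frame in mm (hanging: x away from robot, y along rail, z up), origin in the hook where the rail's axis lies when hung. Plate z -162 to -82, x +3 to +7. Hook wire 6 thick, top z +13, front limb x -16, z -36 to -4.
- carrier_yellow_grip (a point): Centre of the yellow carrier's black grip block, 18 (x) by 24 (y) by 32 (z) mm, which sits at (-16, 0, -52) mm in the carrier's frame; same axes. Hold it across y. The hook rises 65 mm above this point and the plate begins 30 mm below it.
- carrier_yellow_tip (a point): Lowest point of the free end of the yellow carrier's hook, at (+15, 0, -10) mm in the carrier's frame, behind the rail when it hangs. The hook goes on from the robot's side: raised 18 mm or more, moved along +x over the rail, lowered.
- section_yellow: Fixed yellow channel, 134 mm long (y), over one half of the rail: the yellow section. Origin on the rail's axis midway along it, 118 mm from the rail's middle; axes as the riser's. Its floor is 20 mm above the axis: a hung hook slides below it but can be put on or lifted off only outside. Front face 14 mm on the robot's side of the axis, 20 to 62 mm above it.
- job_rail: Fixed dark riser. Origin on the console under the rail's middle; x away from the robot, y along the rail to the left, z up. Shelf underside 280, top 292 mm up, from x=-14 to +120, 430 long: an upright gripper does not fit before it, lean it back to the robot. Legs behind x=+67. Rail's ends held by 6 mm plates outside the end stops.
- rail_gap (a point): Middle of the rail, on its axis, 215 mm above the console; axes as the riser's. Rail: round bar, 12 mm thick, along y, 370 mm between two black rubber end stops 26 mm round. Loading gap: the middle 102 mm, open above up to the shelf's underside 65 mm over the axis.
- stop_left (a point): Where a carrier's origin lies when its hook touches the end stop at the rail's +y end, 182 mm from the middle.
- stop_right (a point): The same at the rail's -y end.
- rack: Grey leaning rack, 155 (x) by 130 (y) mm, fixed; origin at the centre of its underside, x from its front to its back (away from the robot). Two places 75 mm apart; the job in the front one (smaller x) is the next. Lips 19 mm high hold the plates' feet: draw a carrier out upwards, by 30 mm or more.
- front_place (a point): Where the origin of the carrier standing in the rack's front place lies, 158 mm above the console.
- rear_place (a point): The same for the rear place.
- paste_tin: Bystander, leave it where it is: green tin, 70 mm round, 60 mm high, on the riser's shelf; origin at the centre of its underside.
- tape_roll: Bystander, leave it where it is: yellow tape roll, 94 mm round, 19 mm high, lying on the riser's shelf; origin at the centre of its underside.
- torch: Bystander, leave it where it is: black torch, 124 mm long (its y), 33 mm thick, on the console; origin at the centre of its underside.
- weight_pliers: Bystander, leave it where it is: pliers with red handles, 162 mm long (its y), 18 mm high, on the console; origin at the centre of their underside.

How it is judged:
On the way:
1. one carrier is on the rail in the loading gap, the other still stands in the rear place of the rack ((((x of carrier_blue in the frame of rail_gap between -0.012 and 0.012 m and z of carrier_blue in the frame of rail_gap between -0.012 and 0.012 m and y of carrier_blue in the frame of rail_gap between -0.05 and 0.05 m) and distance between carrier_yellow and rear_place below 0.025 m) or ((x of carrier_yellow in the frame of rail_gap between -0.012 and 0.012 m and z of carrier_yellow in the frame of rail_gap between -0.012 and 0.012 m and y of carrier_yellow in the frame of rail_gap between -0.05 and 0.05 m) and distance between carrier_blue and rear_place below 0.025 m))), for 0.1 s.
At the end, for the whole second after the job is handed in: The carrier that stood in front hangs at rest on the rail, upright within 0.2 rad, in the section of its own colour, its hook within 25 mm of touching the end stop; the other carrier stands in the rear place, moved less than 20 mm (((x of carrier_blue in the frame of rail_gap between -0.012 and 0.012 m and z of carrier_blue in the frame of rail_gap between -0.012 and 0.012 m and (distance between carrier_blue and stop_left below 0.025 m or distance between carrier_blue and stop_right below 0.025 m) and horizontal distance between carrier_blue and section_blue below 0.1 m and angle between carrier_blue's own z axis and vertical below 0.2 rad and linear speed of carrier_blue below 0.03 m/s and contact force between carrier_blue and job_rail above 0.3 N and distance between carrier_yellow and rear_place below 0.025 m and distance of carrier_yellow from where it was at the start of the episode below 0.02 m) or (x of carrier_yellow in the frame of rail_gap between -0.012 and 0.012 m and z of carrier_yellow in the frame of rail_gap between -0.012 and 0.012 m and (distance between carrier_yellow and stop_left below 0.025 m or distance between carrier_yellow and stop_right below 0.025 m) and horizontal distance between carrier_yellow and section_yellow below 0.1 m and angle between carrier_yellow's own z axis and vertical below 0.2 rad and linear speed of carrier_yellow below 0.03 m/s and contact force between carrier_yellow and job_rail above 0.3 N and distance between carrier_blue and rear_place below 0.025 m and distance of carrier_blue from where it was at the start of the episode below 0.02 m))).
It fails at once if the paste tin is moved more than 30 mm (distance of paste_tin from where it was at the start of the episode above 0.03 m).
It fails at once if the tape roll is moved more than 30 mm (distance of tape_roll from where it was at the start of the episode above 0.03 m).
It fails at once if the torch is moved more than 30 mm (distance of torch from where it was at the start of the episode above 0.03 m).
It fails at once if the pair of pliers is moved more than 30 mm (distance of weight_pliers from where it was at the start of the episode above 0.03 m).
It also fails if it takes over 48 s, if anything falls off the work surface, if the arm or the gripper's body presses on something with over 40 N, if the wrist force passes 120 N, or if a joint passes its speed limit or range.

## Working session

There is one attempt and no reset: what is moved stays moved. The work goes in short steps, each a Python script; the robot and the scene stay as the last script left them, time stands still between calls to the robot, and variables do not carry over. Pictures are saved under pics/ and viewed, at most 11 in all, crops included, and the job is handed in when it is done.

```bash
ls; mkdir -p pics; python3 - <<'E'
from cell import *
import cv2,numpy as np
s=get_state();print(s['clock'],s['position'],s['eef_rot'],s['finger_gap'])
ims=[]
for c in ["scene","side"]:
    f=grab_frame(c);ims.append(f['img'][:,:,::-1]);print(c,f['fx'],f['cx'],f['cy'],np.round(f['cam_to_world'],4).tolist())
    for n in ["carrier_blue","carrier_yellow","carrier_blue_grip","carrier_yellow_grip","carrier_blue_tip","carrier_yellow_tip","rail_gap","stop_left","stop_right","front_place","rear_place","rack","section_blue","section_yellow","job_rail"]:
        r=tip_of(c,n)[:2];print(n,[(np.round(a['centre'],1).tolist(),round(a['score'],2)) for a in r])
cv2.imwrite('pics/a.png',ims[0]);cv2.imwrite('pics/b.png',ims[1]);print(get_state()['clock'])
E
```

```text
cell.py
pics
0.0 [0.1373344  0.53196925 0.23050531] [-3.95963492e-01 -3.11608470e+00  2.65342468e-03] 0.9995779570321576
scene 366.7180044426888 251.00762817561375 187.99293357689558 [[0.8783, -0.2616, 0.4002, 0.1245], [-0.4781, -0.4849, 0.7323, -0.9159], [0.0025, -0.8345, -0.551, 0.8197], [0.0, 0.0, 0.0, 1.0]]
carrier_blue [([284.4, 266.0], 0.89)]
carrier_yellow [([257.9, 258.9], 0.64), ([287.1, 266.0], 0.6)]
carrier_blue_grip [([271.6, 271.2], 0.88), ([206.4, 218.0], 0.44)]
carrier_yellow_grip [([243.6, 269.7], 0.57)]
carrier_blue_tip [([288.6, 272.9], 0.97)]
carrier_yellow_tip [([263.9, 266.1], 0.57), ([244.7, 271.4], 0.45)]
rail_gap [([250.4, 162.1], 0.67), ([289.5, 271.0], 0.25)]
stop_left [([220.3, 143.9], 0.75), ([282.6, 145.0], 0.24)]
stop_right [([286.9, 183.3], 0.93)]
front_place []
rear_place []
rack []
section_blue [([273.5, 170.6], 0.96), ([271.6, 271.6], 0.61)]
section_yellow [([228.4, 143.8], 0.7)]
job_rail [([274.4, 171.1], 0.71)]
side 387.22105907829615 255.94799481125992 195.93872696803044 [[-0.9247, -0.2317, 0.3019, 0.2122], [-0.3806, 0.5758, -0.7236, 0.8143], [-0.0061, -0.7841, -0.6206, 0.9373], [0.0, 0.0, 0.0, 1.0]]
carrier_blue [([304.2, 156.5], 0.83), ([320.1, 184.2], 0.53)]
carrier_yellow [([315.5, 163.2], 0.7)]
carrier_blue_grip [([307.2, 165.6], 0.73), ([303.5, 156.3], 0.52)]
carrier_yellow_grip [([317.8, 180.9], 0.65)]
carrier_blue_tip [([308.5, 171.3], 0.67), ([298.9, 159.0], 0.6)]
carrier_yellow_tip []
rail_gap [([222.8, 203.5], 0.61), ([233.2, 169.9], 0.39)]
stop_left [([205.9, 246.4], 0.7)]
stop_right [([234.7, 167.5], 0.93)]
front_place []
rear_place []
rack [([310.4, 203.0], 0.71)]
section_blue [([199.4, 183.0], 0.53), ([230.5, 179.5], 0.49)]
section_yellow [([210.5, 232.4], 0.73)]
job_rail [([306.1, 155.9], 0.21)]
1.6
```

```bash
python3 - <<'E'
import cv2,numpy as np
a=cv2.imread('pics/a.png')[110:350,170:370];b=cv2.imread('pics/b.png')[110:310,160:370]
cv2.imwrite('pics/c.png',np.hstack([cv2.resize(a,(500,600),interpolation=2)]))
cv2.imwrite('pics/d.png',cv2.resize(b,(630,600),interpolation=2))
E
```

```text
(no output)
```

View pics/c.png

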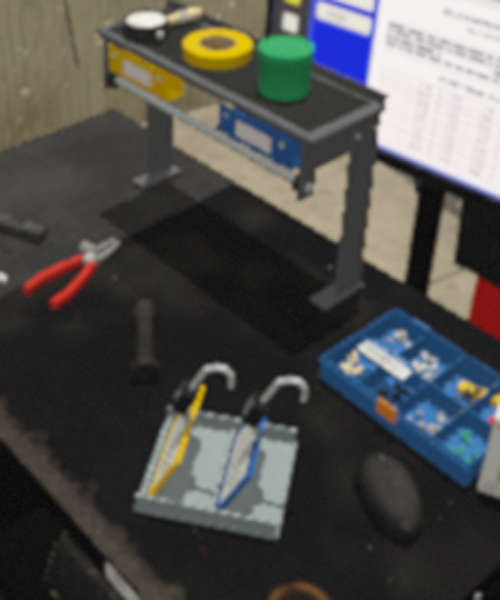

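View pics/d.png

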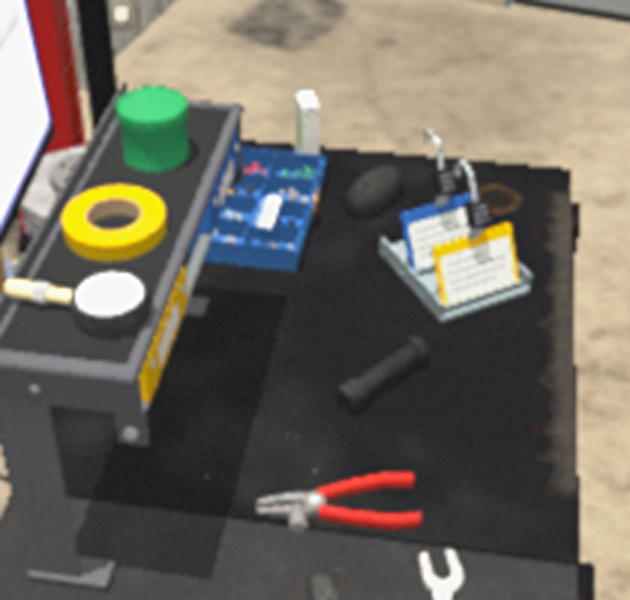

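View pics/a.png

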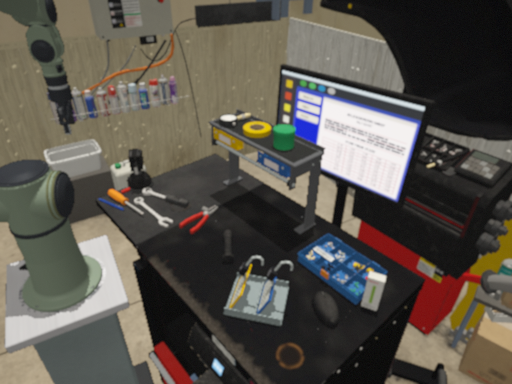

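The scene view shows the yellow carrier in front, nearest the robot, at about (245,275), with blue behind it at (272,275). The yellow channel is on the rail's left (+y) half at about (228,143), and blue is on the right at (272,170). The torch at (228,243) and the pliers at (200,218) lie between rack and riser. Next I triangulate.

```bash
cat > h.py <<'E'
from cell import *
import numpy as np,cv2
from scipy.spatial.transform import Rotation as R
from scipy.optimize import least_squares
def cam(c):
    s=get_state(); f=grab_frame(c)
    if c=="wrist":
        T=np.eye(4);T[:3,:3]=R.from_rotvec(s['eef_rot']).as_matrix();T[:3,3]=s['position'];M=T@f['T_tool_cam']
    else: M=f['cam_to_world']
    return dict(fx=f['fx'],fy=f['fy'],cx=f['cx'],cy=f['cy'],M=M,img=f['img'])
def proj(c,p):
    q=np.linalg.inv(c['M'])@np.append(p,1); return np.array([c['fx']*q[0]/q[2]+c['cx'],c['fy']*q[1]/q[2]+c['cy']])
def tri(obs):
    A=np.zeros((3,3));b=np.zeros(3)
    for c,uv in obs:
        d=c['M'][:3,:3]@[(uv[0]-c['cx'])/c['fx'],(uv[1]-c['cy'])/c['fy'],1];d/=np.linalg.norm(d)
        P=np.eye(3)-np.outer(d,d);A+=P;b+=P@c['M'][:3,3]
    p=np.linalg.solve(A,b);return p,max(np.linalg.norm(proj(c,p)-uv) for c,uv in obs)
E
python3 - <<'E'
from h import *
S=cam("scene");D=cam("side")
for n,a,b in [("yel",(257.9,258.9),(315.5,163.2)),("yelgrip",(243.6,269.7),(317.8,180.9)),("blue",(284.4,266),(304.2,156.5)),("bluegrip",(271.6,271.2),(307.2,165.6)),("gap",(250.4,162.1),(222.8,203.5)),("stL",(220.3,143.9),(205.9,246.4)),("stR",(286.9,183.3),(234.7,167.5)),("secy",(228.4,143.8),(210.5,232.4)),("secb",(273.5,170.6),(230.5,179.5))]:
    p,e=tri([(S,a),(D,b)]);print(n,p.round(3),round(e,1))
for c in ["scene","side"]:
    for n in ["torch","weight_pliers","paste_tin","tape_roll"]:
        r=tip_of(c,n)[:1];print(c,n,[(np.round(a['centre'],1).tolist(),round(a['score'],2)) for a in r])
f=grab_frame("wrist");print(f['fx'],f['cx'],f['cy'],np.round(f['T_tool_cam'],4).tolist(),get_state()['clock'])
E
```

```text
yel [ 0.461 -0.339  0.167] 0.2
yelgrip [ 0.437 -0.308  0.114] 0.8
blue [ 0.514 -0.382  0.156] 0.8
bluegrip [ 0.492 -0.361  0.132] 1.7
gap [0.643 0.036 0.21 ] 0.2
stL [0.608 0.209 0.209] 0.4
stR [ 0.68  -0.137  0.215] 1.8
secy [0.619 0.167 0.222] 1.9
secb [ 0.668 -0.068  0.222] 0.5
scene torch [([226.5, 252.8], 0.57)]
scene weight_pliers [([202.6, 218.7], 0.51)]
scene paste_tin [([280.0, 143.8], 0.58)]
scene tape_roll [([255.8, 128.5], 0.93)]
side torch [([287.6, 238.5], 0.53)]
side weight_pliers [([271.6, 280.5], 0.85)]
side paste_tin [([208.2, 160.7], 0.79)]
side tape_roll [([197.7, 184.7], 0.87)]
278.143219869558 250.10556643780384 195.29873884786298 [[-0.0008, -0.9604, -0.2786, 0.0703], [1.0, -0.0008, -0.0002, 0.0004], [-0.0, -0.2786, 0.9604, -0.1427], [0.0, 0.0, 0.0, 1.0]] 2.15
```

```bash
cat >> h.py <<'E'
GO=0.019
def rot(yaw,t,s=1):
    "tool z tilted t from straight down towards +x of the yawed frame, tool y = s * its y"
    z=np.array([np.sin(t),0,-np.cos(t)]);y=np.array([0,s,0.]);M=np.c_[np.cross(y,z),y,z]
    return R.from_euler('z',yaw)*R.from_matrix(M)
E
python3 - <<'E'
from h import *
d=np.deg2rad
def show(n,g,yaw,t,back=0):
    for s in (1,-1):
        r=rot(yaw,t,s);p=np.array(g)+r.apply([0,0,GO-back])
        q=ik(p,r.as_rotvec());print(n,np.rad2deg(t).round(),s,None if q is None else np.round(q,2))
yr,yj=d(-39),d(11.8)
grip=[0.437,-.308,.114]; jx=np.array([np.cos(yj),np.sin(yj),0]);jy=np.array([-np.sin(yj),np.cos(yj),0]);gap=np.array([.643,.036,.215])
for th in (50,60):
    show("rack",grip,yr,d(th-25)); show("rackback",grip,yr,d(th-25),.13)
    show("pre",gap-.1*jx-.016*jx+[0,0,-.052+.03],yj,d(th))
    show("gap",gap-.016*jx+[0,0,-.052+.03],yj,d(th))
    show("end",gap-.016*jx+[0,0,-.052]+.178*jy,yj,d(th))
E
```

```text
rack 25.0 1 [-0.77  0.23 -0.87  0.03  0.04 -0.08]
rack 25.0 -1 [-0.77  0.23 -0.87  0.03  0.04  3.06]
rackback 25.0 1 [-0.79 -0.07 -0.82  0.39  0.05 -0.1 ]
rackback 25.0 -1 [-0.79 -0.07 -0.82  0.39  0.05  3.04]
pre 50.0 1 [-0.34  0.07 -1.19 -0.48  0.41 -0.37]
pre 50.0 -1 [-0.34  0.07 -1.19 -0.48  0.41  2.77]
gap 50.0 1 [-0.21  0.23 -0.99 -0.47  0.31 -0.27]
gap 50.0 -1 [-0.21  0.23 -0.99 -0.47  0.31  2.87]
end 50.0 1 [ 0.23  0.3  -1.03 -0.64 -0.02  0.01]
end 50.0 -1 [ 0.23  0.3  -1.03 -0.64 -0.02 -3.13]
rack 35.0 1 [-0.78  0.22 -1.05 -0.31  0.06 -0.08]
rack 35.0 -1 [-0.78  0.22 -1.05 -0.31  0.06  3.06]
rackback 35.0 1 [-0.81 -0.18 -1.04  0.1   0.07 -0.11]
rackback 35.0 -1 [-0.81 -0.18 -1.04  0.1   0.07  3.04]
pre 60.0 1 None
pre 60.0 -1 None
gap 60.0 1 [-0.24  0.34 -1.13 -0.9   0.38 -0.23]
gap 60.0 -1 [-0.24  0.34 -1.13 -0.9   0.38  2.91]
end 60.0 1 [ 0.23  0.45 -1.17 -1.1  -0.02  0.01]
end 60.0 -1 [ 0.23  0.45 -1.17 -1.1  -0.02 -3.13]
```

```bash
cat > look.py <<'E'
from h import *
import pickle,sys
def look(tag,names,poses):
    obs=[]
    for i,(p,r) in enumerate(poses):
        movep(p,r.as_rotvec());sleep(.15);c=cam("wrist");cv2.imwrite(f'pics/{tag}{i}.png',c['img'][:,:,::-1])
        for n in names:
            for a in tip_of("wrist",n)[:1]:
                if a['score']>.3: obs.append((c,n,np.array(a['centre']),a['score']))
    for n in names:
        o=[(c,u) for c,m,u,s in obs if m==n]
        print(n,[(u.round().tolist(),round(s,2)) for c,m,u,s in obs if m==n], [np.round(x,4) for x in tri(o)] if len(o)>1 else '')
    pickle.dump(obs,open(tag+'.pkl','wb'));print(get_state()['clock'])
E
python3 - <<'E'
from look import *
d=np.deg2rad
yj=d(11.8);jx=np.array([np.cos(yj),np.sin(yj),0]);jy=np.array([-np.sin(yj),np.cos(yj),0]);gap=np.array([.643,.036,.215])
r=rot(yj,d(45))
P=[(gap-.22*jx+k*jy+[0,0,.08+dz],r) for k,dz in((.09,0),(-.07,.03))]
print([ik(p,r.as_rotvec()) for p,r in P])
look('rail',["rail_gap","stop_left","stop_right","section_blue","section_yellow","job_rail"],P)
yr=d(-39);rx=np.array([np.cos(yr),np.sin(yr),0]);ry=np.array([-np.sin(yr),np.cos(yr),0]);g=np.array([.437,-.308,.114])
r=rot(yr,d(25))
P=[(g+r.apply([0,0,-.12])+k*ry,r) for k in(.06,-.06)]
print([ik(p,r.as_rotvec()) for p,r in P])
look('rack',["carrier_blue","carrier_yellow","carrier_blue_grip","carrier_yellow_grip","carrier_blue_tip","carrier_yellow_tip","front_place","rear_place","rack"],P)
a=np.hstack([cv2.imread(f'pics/{t}.png') for t in('rail0','rail1')]);b=np.hstack([cv2.imread(f'pics/{t}.png') for t in('rack0','rack1')])
cv2.imwrite('pics/w.png',cv2.resize(np.vstack([a,b]),(800,600)))
E
```

```text
[array([-0.19754467, -0.55175806, -1.08970906,  0.28925498,  0.28133036,
       -0.29317713]), array([-0.76753743, -0.37089605, -0.89639954,  0.53296391,  0.62447606,
       -0.80479432])]
rail_gap [([190.0, 239.0], 0.82), ([301.0, 220.0], 0.91)] [array([0.642 , 0.0418, 0.2124]), np.float64(0.2518)]
stop_left [([323.0, 237.0], 0.63), ([427.0, 221.0], 0.7)] [array([0.6132, 0.2294, 0.2077]), np.float64(1.4163)]
stop_right [([60.0, 238.0], 0.88), ([179.0, 224.0], 0.95)] [array([ 0.6715, -0.1309,  0.2169]), np.float64(2.3781)]
section_blue [([104.0, 243.0], 0.59), ([218.0, 224.0], 0.93)] [array([ 0.6716, -0.0758,  0.216 ]), np.float64(0.3166)]
section_yellow [([271.0, 246.0], 0.9), ([384.0, 223.0], 0.63)] [array([0.6039, 0.1482, 0.225 ]), np.float64(1.2849)]
job_rail [] 
5.7667
[array([-0.61893376, -0.06852044, -0.79044165,  0.41327293, -0.02608079,
        0.05597235]), array([-0.95795312, -0.09111083, -0.80835933,  0.43194446,  0.11594522,
       -0.25243812])]
carrier_blue [([191.0, 290.0], 0.71), ([296.0, 289.0], 0.79)] [array([ 0.5202, -0.3839,  0.1561]), np.float64(0.8067)]
carrier_yellow [([186.0, 246.0], 0.75), ([311.0, 247.0], 0.88)] [array([ 0.4643, -0.3308,  0.1558]), np.float64(0.2668)]
carrier_blue_grip [([195.0, 242.0], 0.67), ([298.0, 240.0], 0.68)] [array([ 0.4948, -0.3593,  0.1148]), np.float64(1.5505)]
carrier_yellow_grip [([192.0, 192.0], 0.96), ([317.0, 190.0], 0.85)] [array([ 0.4384, -0.3025,  0.1191]), np.float64(1.077)]
carrier_blue_tip [([195.0, 277.0], 0.89), ([295.0, 279.0], 0.66)] [array([ 0.5249, -0.3859,  0.1383]), np.float64(0.7684)]
carrier_yellow_tip [([189.0, 238.0], 0.87), ([306.0, 243.0], 0.85)] [array([ 0.4713, -0.3383,  0.1403]), np.float64(2.0387)]
front_place [([186.0, 250.0], 0.53)] 
rear_place [] 
rack [] 
8.45
```

View pics/w.png

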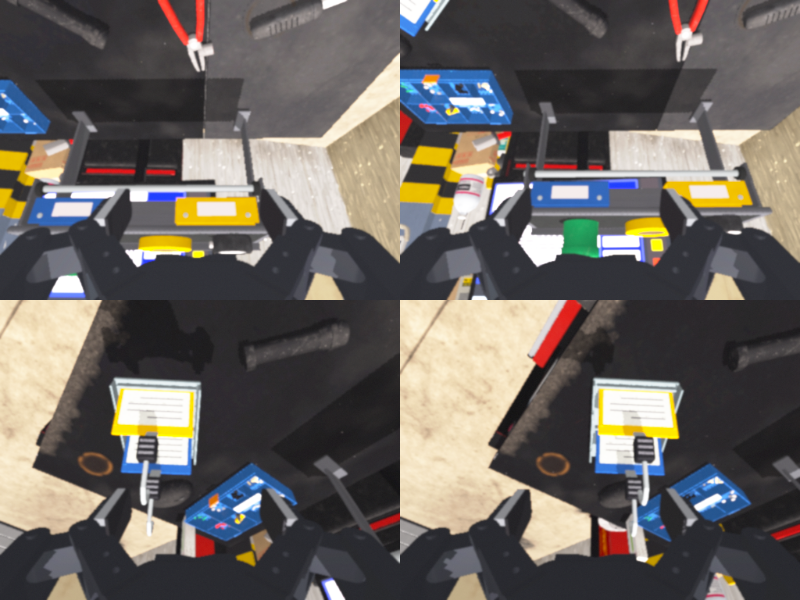

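The wrist views, which are upside down, agree with the networks. The yellow grip block shows at about (147,447) and (645,447) in the mosaic, with the blue one behind it. The rail bar runs straight between its end plates, and the yellow channel is on the left. Next I fit both rigid layouts to all the observations.

```bash
cat > fit.py <<'E'
from h import *
import pickle
S=cam("scene");D=cam("side")
wr=pickle.load(open('rail.pkl','rb'));wk=pickle.load(open('rack.pkl','rb'))
A={"carrier_yellow":((257.9,258.9),(315.5,163.2)),"carrier_yellow_grip":((243.6,269.7),(317.8,180.9)),"carrier_blue":((284.4,266),(304.2,156.5)),"carrier_blue_grip":((271.6,271.2),(307.2,165.6)),"carrier_blue_tip":((288.6,272.9),(298.9,159)),"rail_gap":((250.4,162.1),(222.8,203.5)),"stop_left":((220.3,143.9),(205.9,246.4)),"stop_right":((286.9,183.3),(234.7,167.5)),"section_yellow":((228.4,143.8),(210.5,232.4)),"section_blue":((273.5,170.6),(230.5,179.5))}
ext=[(c,n,np.array(u),1) for n,(a,b) in A.items() for c,u in((S,a),(D,b))]
rail={"rail_gap":0,"stop_left":.182,"stop_right":-.182,"section_yellow":.118,"section_blue":-.118}
def prail(v,n): return v[:3]+R.from_euler('z',v[3]).apply([0,rail[n],0])
off={"grip":(-.016,0,-.052),"tip":(.015,0,-.010)}
def prack(v,n):
    o=np.array(off.get(n.split('_')[-1],(0,0,0)));q=R.from_euler('y',v[4]).apply(o)+[.075*('blue' in n),0,0]
    return v[:3]+R.from_euler('z',v[3]).apply(q)
def fit(f,obs,v0,tag):
    w=lambda c:1/1.5 if c['fx']<300 else 1/1.5
    fun=lambda v:np.concatenate([(proj(c,f(v,n))-u)*w(c) for c,n,u,s in obs])
    s=least_squares(fun,v0,loss='soft_l1');cov=np.linalg.inv(s.jac.T@s.jac)
    print(tag,s.x.round(4),'sd',np.sqrt(np.diag(cov)).round(4));e=fun(s.x).reshape(-1,2)*1.5
    for (c,n,u,_),k in zip(obs,e):
        if np.hypot(*k)>3: print('  off',n,'WSD'[[False,c is S,c is D].index(True)] if c is S or c is D else 'W',k.round(1))
    return s.x
for tag,sel in(("all",lambda o:True),("wrist",lambda o:o[0]['fx']<300)):
    a=fit(prail,[o for o in wr+ext if o[1] in rail and sel(o)],[.643,.04,.215,.2],tag+' rail')
    b=fit(prack,[o for o in wk+ext if 'carrier' in o[1] and sel(o)],[.464,-.33,.158,-.68,.436],tag+' rack')
    if tag=="all": np.save('rail.npy',a);np.save('rack.npy',b)
E
python3 fit.py
```

```text
all rail [0.6426 0.0417 0.2151 0.2195] sd [0.0014 0.001  0.0011 0.01  ]
  off stop_left W [-2.6  3.5]
  off stop_right W [-0.4  3.5]
  off section_yellow W [ 3.  -4.7]
  off stop_right W [-3.5 -0.8]
  off stop_left S [-2.9 -2.2]
  off section_yellow S [-0.2  3.9]
all rack [ 0.4658 -0.3313  0.1553 -0.7696  0.5301] sd [0.0013 0.0012 0.0013 0.0149 0.0531]
  off carrier_yellow_tip W [ 1.3 -3.5]
  off carrier_yellow D [-2.1  3.4]
  off carrier_blue S [ 3.  -0.7]
  off carrier_blue_grip D [0.6 4.5]
wrist rail [0.6421 0.0415 0.2152 0.2257] sd [0.0021 0.0012 0.0013 0.0145]
  off stop_left W [-2.5  3.2]
  off stop_right W [-0.3  3.7]
  off section_yellow W [ 2.9 -4.9]
  off stop_right W [-3.5 -0.5]
wrist rack [ 0.4668 -0.3319  0.1545 -0.7697  0.552 ] sd [0.0018 0.0015 0.0017 0.0152 0.0632]
  off carrier_yellow_tip W [ 1.2 -3.7]
```

```bash
python3 - <<'E'
from h import *
import pickle
v=np.load('rail.npy');o=pickle.load(open('rail.pkl','rb'));cs=[]
for c,*_ in o:
    if not any(c is x for x in cs): cs.append(c)
out=[]
for i,c in enumerate(cs):
    img=c['img'][:,:,::-1].copy()
    u=[proj(c,v[:3]+R.from_euler('z',v[3]).apply([0,y,0])) for y in(-.185,.185)]
    x0=int(u[0][0])-12;y0=int(min(u[0][1],u[1][1]))-25
    k=img[y0:y0+70,x0:x0+290];k=cv2.resize(k,None,fx=2.75,fy=2.75,interpolation=2)
    for a in u: cv2.circle(k,tuple(np.int32((a-[x0,y0]+.5)*2.75)),3,(0,0,255),1)
    print(x0,y0,u);out.append(k[:,:790])
w=min(k.shape[1] for k in out);cv2.imwrite('pics/r.png',np.vstack([k[:,:w] for k in out]))
E
```

```text
45 215 [array([ 57.64648091, 241.9622249 ]), array([322.32873047, 240.65474261])]
161 196 [array([173.3279254, 222.7202559]), array([429.5166919 , 221.29990399])]
```

View pics/r.png

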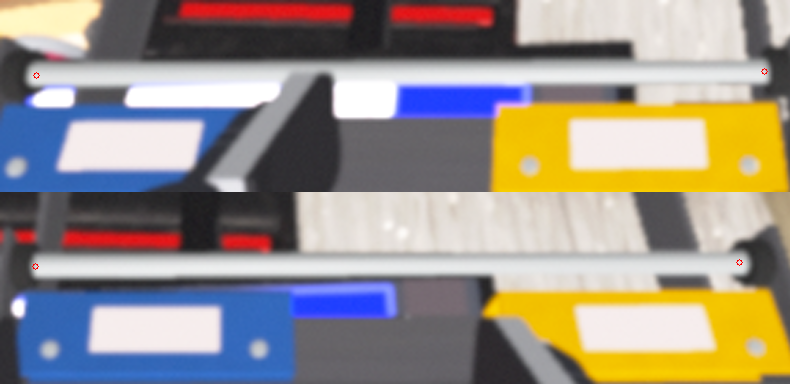

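```bash
cat > fit2.py <<'E'
from fit import *
cs=[]
for c,*_ in wr:
    if not any(c is x for x in cs): cs.append(c)
E_={"eL":[(323.4,240.7),(433.2,221.8)],"eR":[(54.7,241.4),(171.8,222.0)]}
rail.update(eL=.185,eR=-.185)
for n,(a,b) in E_.items(): print(n,tri([(cs[0],a),(cs[1],b)]))
eo=[(cs[i],n,np.array(E_[n][i]),1) for n in E_ for i in(0,1)]
a=fit(prail,eo*3+[o for o in wr+ext if o[1] in rail],[.643,.04,.215,.2],'rail+edges')
L=.436
b=fit(lambda v,n:prack(np.append(v,L),n),[o for o in wk+ext if 'carrier' in o[1]],[.464,-.33,.158,-.68],'rack lean fixed')
np.save('rail.npy',a);np.save('rack.npy',np.append(b,L));print(get_state()['clock'])
E
python3 fit2.py | sed -n '/eL/,$p'
```

```text
eL (array([0.59455269, 0.21993103, 0.21868874]), np.float64(0.47826648657487913))
eR (array([ 0.67850446, -0.14075253,  0.21594154]), np.float64(0.02047812604708432))
rail+edges [0.639  0.0413 0.2164 0.2143] sd [0.0011 0.0007 0.0007 0.0067]
  off stop_left W [-1.9  3.7]
  off stop_right W [-2.5  3.3]
  off section_yellow W [ 3.4 -4.5]
  off stop_right W [-4.2 -1.2]
  off stop_left S [-3.5 -2.3]
  off section_yellow S [-1.   3.8]
rack lean fixed [ 0.4646 -0.3303  0.1562 -0.7675] sd [0.0011 0.0011 0.0012 0.0155]
  off carrier_blue_tip W [-1.9  3.6]
  off carrier_yellow D [-1.8  3.5]
  off carrier_blue_grip D [0.3 4.8]
  off carrier_blue_tip S [ 1.6 -2.8]
  off carrier_blue_tip D [ 3.  -0.4]
8.65
```

```bash
cat >> h.py <<'E'
TH=np.deg2rad(50);G=np.array([-.016,0,-.052])
def tool(o,yaw,lean):
    "TCP pose that holds the carrier with its origin at o"
    C=R.from_euler('z',yaw)*R.from_euler('y',lean); r=C*rot(0,TH)
    return np.array(o)+C.apply(G)+r.apply([0,0,GO]),r
E
python3 - <<'E'
from h import *
v=np.load('rack.npy');p,r=tool(v[:3],v[3],v[4]);print(p)
movep(p+r.apply([0,0,-.1]),r.as_rotvec());sleep(.2)
c=cam("wrist");g=v[:3]+R.from_euler('z',v[3]).apply(R.from_euler('y',v[4]).apply(G))
for n,q in(("carrier_yellow_grip",g),("carrier_yellow",v[:3])):print(n,proj(c,q),[(a['centre'],a['score']) for a in tip_of("wrist",n)[:2]])
img=c['img'][:,:,::-1].copy();cv2.circle(img,tuple(np.int32(proj(c,g))),3,(0,0,255),1)
cv2.imwrite('pics/g.png',cv2.resize(img[90:340,130:390],(624,600)));s=get_state();print(s['clock'],s['position'])
E
```

```text
[ 0.44412497 -0.3105476   0.09860706]
carrier_yellow_grip [250.72327485 200.56913268] [([250.2, 201.1], 0.67)]
carrier_yellow [250.82552509 266.58247743] [([249.8, 264.2], 0.7)]
9.4083 [ 0.41338027 -0.28206328  0.18977929]
```

View pics/g.png

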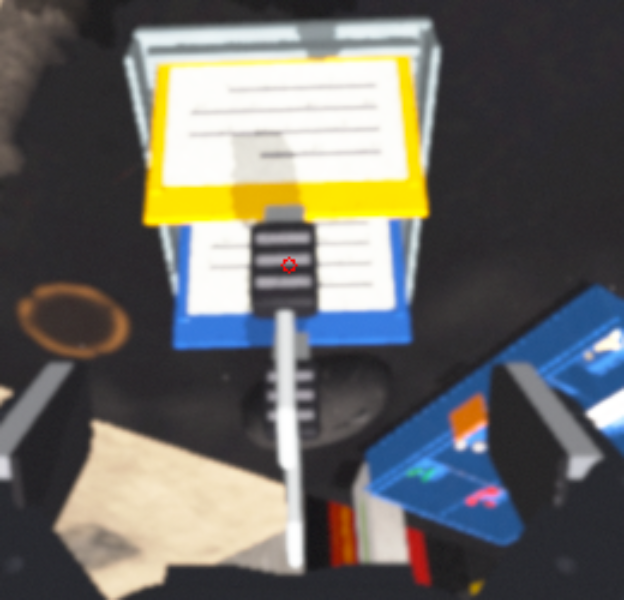

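The overlaid grip point (red) sits on the yellow block's centre at (288,264) in the crop. The plate edge shows about 1° of excess yaw, which I correct before grasping.

```bash
python3 - <<'E'
from h import *
v=np.load('rack.npy');v[3]=-.75;np.save('rack.npy',v);p,r=tool(v[:3],v[3],v[4])
st=lambda t:(lambda s:print(t,round(s['clock'],2),np.round(s['contact_force'],1),round(s['finger_gap'],3),round(s['grasp_force'],1)))(get_state())
st(0);print(move_l(p,.1,rot=r.as_rotvec(),until_force=8));st('in')
grab(60);st('grab')
up=R.from_euler('z',v[3]).apply(R.from_euler('y',v[4]).apply([0,0,1]))
move_l(p+.045*up,.08);st('up')
move_l(p+.045*up+[0,0,.05],.12);st('up2');sleep(.1)
c=cam("wrist");cv2.imwrite('pics/h.png',c['img'][:,:,::-1])
S=cam("scene")
cv2.imwrite('pics/i.png',np.hstack([cv2.resize(S['img'][170:370,170:370,::-1],(400,400)),cv2.resize(c['img'][60:,60:440,::-1],(400,341)).copy() if 0 else cv2.resize(c['img'][:,:,::-1],(400,400))]))
E
```

```text
0 9.41 [-0.9  0.9  0.3] 0.997 0.0
False
in 10.56 [-0.6 -0.2 -0.7] 0.997 0.0
grab 11.14 [-1.1  1.   2.4] 0.265 60.8
up 11.85 [-0.4 -0.2 -1.4] 0.272 60.5
up2 12.42 [ 0.4 -0.2 -1.8] 0.275 60.4
```

View pics/i.png

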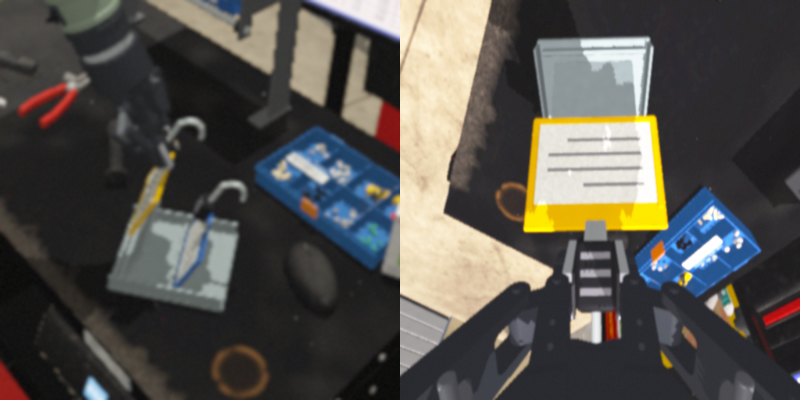

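Yellow is held with the grip block centred between the pads at (598,275), and blue is still standing in the rear place. Next I compare the carrier's pose in the grasp with the plate corners, then move to a pose in front of the gap.

```bash
python3 - <<'E'
from h import *
f=grab_frame("wrist");c=dict(fx=f['fx'],fy=f['fy'],cx=f['cx'],cy=f['cy'],M=f['T_tool_cam'])
m={(-56,-82):(667,229),(56,-82):(525,231),(-56,-162):(657,116),(56,-162):(533,118)}
m={k:np.array([u/400*512-.5,w/400*384-.5]) for k,(u,w) in m.items()}
def pt(k,e): # carrier in tool: C in tool = rot(0,TH)^-1, grip at [0,0,-GO]+err
    loc=np.array([3,k[0],k[1]])/1e3-G
    T=rot(0,TH).inv()*R.from_euler('y',e[0])
    return T.apply(loc)+[e[1],0,-GO+e[2]]
best=None
for sgn in(1,-1):
    fun=lambda e:np.concatenate([proj(c,pt((sgn*k[0],k[1]),e))-u for k,u in m.items()])
    s=least_squares(lambda e:np.r_[fun(e),e[1:]/.002],[0,0,0])
    print(sgn,'at zero',fun([0,0,0]).round(1),'pitch err deg',np.rad2deg(s.x[0]).round(2),'tool x,z mm',(s.x[1:]*1e3).round(1),'res',s.fun.round(1))
E
```

```text
1 at zero [-6.968e+02 -1.600e+00 -3.294e+02 -3.600e+00 -6.689e+02  1.600e+00
 -3.545e+02 -4.000e-01] pitch err deg -5.06 tool x,z mm [-36.3 191.8] res [-646.2  -25.8 -378.8  -27.8 -629.3   34.4 -393.2   32.5  -18.2   95.9]
-1 at zero [-5.111e+02 -1.600e+00 -5.150e+02 -3.500e+00 -5.132e+02  1.500e+00
 -5.101e+02 -3.000e-01] pitch err deg 3.68 tool x,z mm [-6.1  9.1] res [-5.158e+02 -4.000e-01 -5.102e+02 -2.300e+00 -5.148e+02  2.700e+00
 -5.085e+02  8.000e-01 -3.100e+00  4.500e+00]
```

```bash
python3 - <<'E'
from h import *
a=np.load('rail.npy');J=R.from_euler('z',a[3])
P=[((.44,-.2,.27),-.35),(a[:3]+J.apply([-.09,0,.029]),a[3])]
for o,y in P:
    p,r=tool(o,y,0);print(ik(p,r.as_rotvec()))
    move_l(p,.18,rot=r.as_rotvec());s=get_state();print(s['clock'],s['position']-p,s['finger_gap'])
sleep(.3)
names=["carrier_yellow","carrier_yellow_tip","carrier_yellow_grip","rail_gap","stop_left"]
p,r=tool(P[-1][0],a[3],0)
for cn in("scene","side"):
    c=cam(cn);cv2.imwrite(f'pics/pre_{cn}.png',c['img'][:,:,::-1])
    for n,q in zip(names,[P[-1][0],P[-1][0]+J.apply([.015,0,-.01]),P[-1][0]+J.apply(G),a[:3],a[:3]+J.apply([0,.182,0])]):
        print(cn,n,proj(c,q).round(1),[(np.round(t['centre'],1),round(t['score'],2)) for t in tip_of(cn,n)[:1]])
A=cv2.imread('pics/pre_scene.png')[110:230,190:310];B=cv2.imread('pics/pre_side.png')[140:260,180:300]
cv2.imwrite('pics/pre.png',np.hstack([cv2.resize(k,(400,400),interpolation=2) for k in(A,B)]))
E
```

```text
[-0.79621482 -0.15968532 -1.2843499  -0.37542565  0.33692823 -0.29832916]
13.525 [ 0.00052566 -0.00095198  0.00067697] 0.2712076128610047
[-0.31501727  0.07839879 -1.17634698 -0.48348265  0.39715413 -0.35965805]
15.0583 [-2.67451633e-04 -3.91553106e-04 -2.61383853e-05] 0.27223129245080346
scene carrier_yellow [227.5 160.7] [(array([230.1, 159.3]), 0.68)]
scene carrier_yellow_tip [231.3 162. ] [(array([233.6, 164. ]), 0.88)]
scene carrier_yellow_grip [224.1 176.3] [(array([221.5, 179.7]), 0.58)]
scene rail_gap [248.8 159.8] [(array([251.2, 160.5]), 0.71)]
scene stop_left [216.8 141.6] [(array([215.7, 141.5]), 0.82)]
side carrier_yellow [253.3 198.7] [(array([256.6, 194.8]), 0.73)]
side carrier_yellow_tip [248.2 200.9] [(array([246.8, 200.6]), 0.8)]
side carrier_yellow_grip [258.8 213.1] [(array([257.6, 213.7]), 0.8)]
side rail_gap [223.2 203.2] [(array([220.7, 203.5]), 0.71)]
side stop_left [206.2 247.5] [(array([204. , 244.6]), 0.73)]
```

View pics/pre.png

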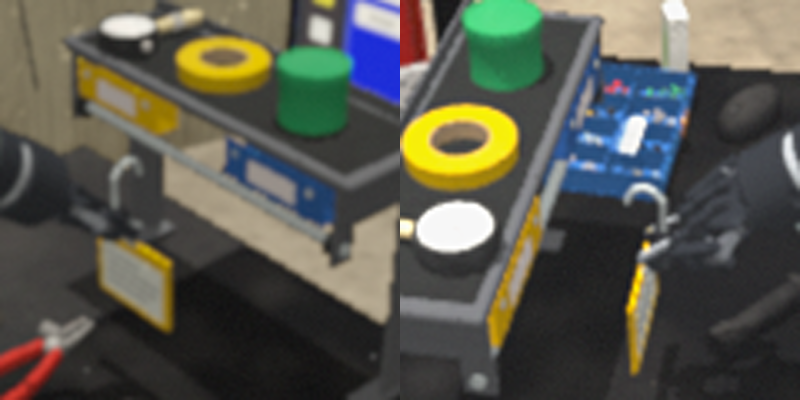

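The carrier hangs upright in the grip with its hook in front of the open gap (hook at (125,165) in the left crop). Its measured points agree with the prediction within 2–4 px. Now I move over the rail and lower.

```bash
python3 - <<'E'
from h import *
a=np.load('rail.npy');J=R.from_euler('z',a[3])
st=lambda t:(lambda s:print(t,round(s['clock'],2),np.round(J.inv().apply(s['contact_force']),1),round(s['finger_gap'],3),'carrier in rail frame',np.round(1e3*J.inv().apply(s['position']-tool(a[:3],a[3],0)[0]),1)))(get_state())
go=lambda o,v,f=None:move_l(tool(a[:3]+J.apply(o),a[3],0)[0],v,until_force=f)
st('start');print(go([0,0,.029],.1,10));st('over')
print(go([0,0,-.006],.04,5));st('down')
sleep(.2);st('rest')
c=cam("scene");d=cam("side")
cv2.imwrite('pics/on.png',np.hstack([cv2.resize(k,(400,400),interpolation=2) for k in(c['img'][120:220,200:300,::-1],d['img'][150:250,180:280,::-1])]))
E
```

```text
start 15.96 [ 0.5 -0.6 -1.3] 0.273 carrier in rail frame [-90.   0.  29.]
False
over 17.01 [-1.6 -0.9 -1.2] 0.27 carrier in rail frame [-0.7  0.2 28.5]
True
down 17.75 [2.7 0.2 1.4] 0.273 carrier in rail frame [ 0.6 -0.  -2.4]
rest 17.95 [ 4.3 -0.5  2.2] 0.27 carrier in rail frame [ 0.2  0.  -2.3]
```

View pics/on.png

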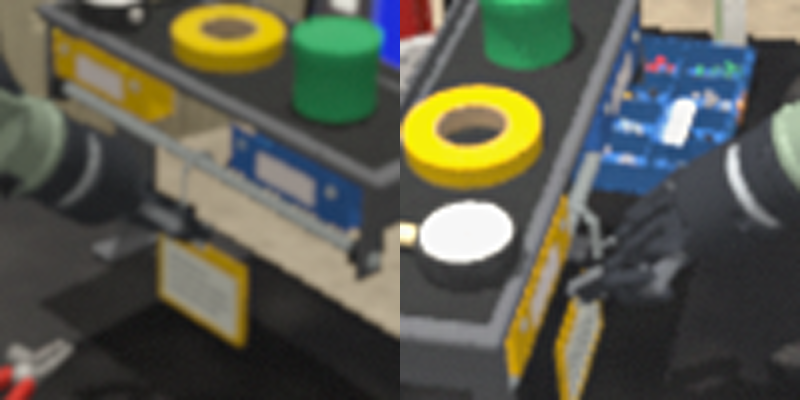

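The hook is over the rail and touching it, in the gap, at z within 2.4 mm of the fit. Now I ease it off slightly and slide it left.

```bash
cat >> h.py <<'E'
a=np.load('rail.npy');J=R.from_euler('z',a[3])
st=lambda t:(lambda s:print(t,round(s['clock'],2),np.round(J.inv().apply(s['contact_force']),1),round(s['finger_gap'],3),'carrier in rail frame',np.round(1e3*J.inv().apply(s['position']-tool(a[:3],a[3],0)[0]),1)))(get_state())
go=lambda o,v,f=None:move_l(tool(a[:3]+J.apply(o),a[3],0)[0],v,until_force=f)
E
python3 - <<'E'
from h import *
go([.002,0,-.0005],.02);sleep(.1);st('eased')
print(go([.002,.06,-.0005],.06,10));st('a')
print(go([.002,.12,-.0005],.06,10));st('b')
E
```

```text
eased 18.49 [ 0.5 -0.6 -0.9] 0.267 carrier in rail frame [ 1.1  0.3 -1.4]
False
a 19.64 [ 0.  -0.3 -0.9] 0.271 carrier in rail frame [ 2.1 59.7 -0.5]
False
b 20.79 [-0.2  0.5 -0.6] 0.264 carrier in rail frame [  2.1 119.7  -0.5]
```

```bash
python3 - <<'E'
from h import *
print(go([.002,.176,-.0005],.05,8));st('c')
s=get_state();y=(J.inv().apply(s['position']-tool(a[:3],a[3],0)[0]))[1]-.001
print(go([.002,y,-.006],.03,4));st('down');sleep(.1)
S=cam("scene");D=cam("side")
for cn in("scene","side"):
    print(cn,[(t['centre'],t['score']) for t in tip_of(cn,"carrier_yellow")[:1]],proj(S if cn=="scene" else D,a[:3]+J.apply([.002,y,-.002])))
cv2.imwrite('pics/end.png',np.hstack([cv2.resize(k,(400,400),interpolation=2) for k in(S['img'][100:200,180:280,::-1],D['img'][190:290,170:270,::-1])]))
E
```

```text
False
c 22.06 [-0.3  0.9 -1.4] 0.271 carrier in rail frame [  2.  175.7  -0.5]
True
down 22.27 [-2.1 -0.6  5.4] 0.269 carrier in rail frame [  3.5 175.1  -2.1]
scene [([290.6, 181.4], 0.74)] [218.43887601 142.56368523]
side [([208.9, 244.4], 0.7)] [206.27873147 245.9633928 ]
```

View pics/end.png

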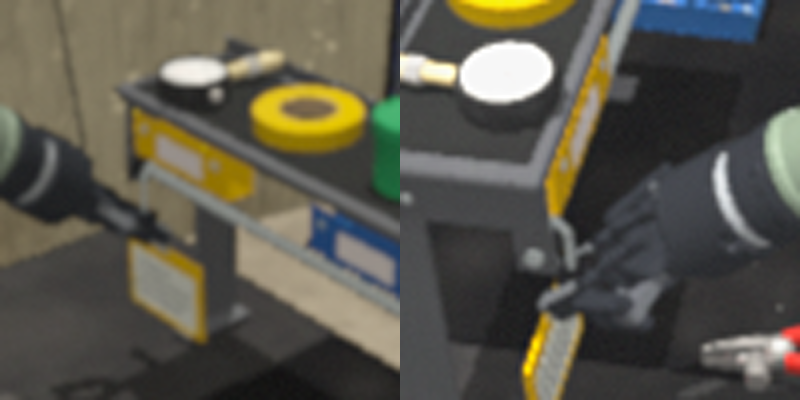

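The hook is on the rail at the end stop, under the yellow channel. Release and back off along the tool axis.

```bash
python3 - <<'E'
from h import *
go([.001,.1752,-.002],.02);st('ease')
let_go();st('open');s=get_state();r=R.from_rotvec(s['eef_rot'])
move_l(s['position']+r.apply([0,0,-.09]),.06);st('back');sleep(1.5)
S=cam("scene");D=cam("side")
for n in("carrier_yellow","carrier_yellow_grip","carrier_yellow_tip","carrier_blue"):
    o=[]
    for cn,c in(("scene",S),("side",D)):
        for t in tip_of(cn,n)[:1]: o.append((c,np.array(t['centre'])));print(cn,n,o[-1][1].round(1),round(t['score'],2))
    if len(o)==2:
        q,e=tri(o);print(n,q.round(3),round(e,1),'rail frame mm',(1e3*J.inv().apply(q-a[:3])).round(1))
k=[S['img'][100:200,180:280,::-1],D['img'][190:290,170:270,::-1]];cv2.imwrite('pics/fin.png',np.hstack([cv2.resize(x,(400,400),interpolation=2) for x in k]))
W=cam("wrist");cv2.imwrite('pics/finw.png',W['img'][:,:,::-1])
cv2.imwrite('pics/fin2.png',np.vstack([cv2.resize(cv2.imread('pics/fin.png'),(600,300)),np.hstack([cv2.resize(W['img'][:,:,::-1],(300,300)),cv2.resize(S['img'][210:340,210:340,::-1],(300,300))])]))
E
```

```text
ease 22.82 [ 0.7 -0.4  0.2] 0.272 carrier in rail frame [  0.5 175.1  -2.5]
open 23.44 [-1.  -0.6  0.1] 1.0 carrier in rail frame [  1.  175.2  -2. ]
back 25.09 [-0.1 -1.2 -0.7] 1.002 carrier in rail frame [-67.8 175.1  55.7]
scene carrier_yellow [221.4 142.1] 0.61
side carrier_yellow [209.  247.1] 0.75
carrier_yellow [0.606 0.207 0.212] 3.2 rail frame mm [  3.  169.2  -4.1]
scene carrier_yellow_grip [213.8 157.2] 0.59
side carrier_yellow_grip [213.3 259.5] 0.69
carrier_yellow_grip [0.585 0.209 0.163] 1.9 rail frame mm [-17.  175.5 -53.5]
scene carrier_yellow_tip [223.3 146.5] 0.84
side carrier_yellow_tip [200.6 244.5] 0.58
carrier_yellow_tip [0.623 0.204 0.201] 1.7 rail frame mm [ 18.8 162.5 -15.9]
scene carrier_blue [287.3 266.5] 0.9
side carrier_blue [304.8 157.6] 0.94
carrier_blue [ 0.516 -0.385  0.152] 1.1 rail frame mm [-210.8 -390.1  -64.5]
```

View pics/fin2.png

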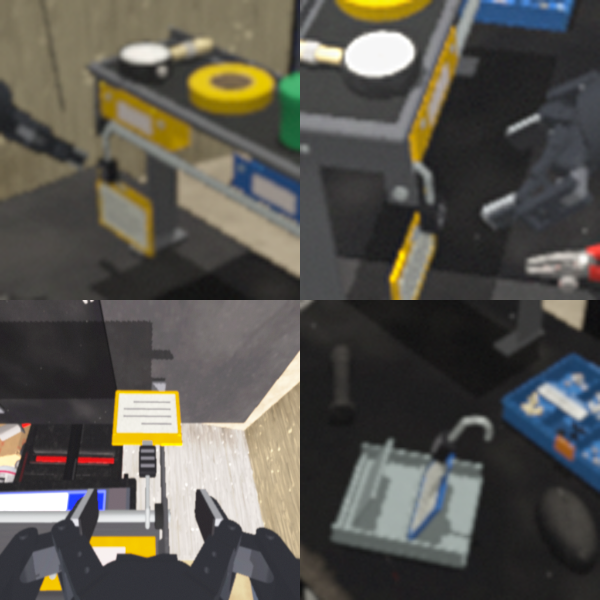

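The yellow carrier hangs freely and upright at the left stop under the yellow channel, about 7 mm from touching. The gripper is clear and blue stands unmoved in the rear place. I'm handing it in.

```bash
python3 -c "
from cell import *
print(sign_off(),get_state()['clock'])"
```

```text
the job is handed in; nothing more can be done
the job is handed in; nothing more can be done
```

The front (yellow) carrier is hanging freely on the rail under the yellow channel, about 7 mm short of touching the left end stop; the blue one still stands in the rack, the bystanders were not touched, and the job was handed in at about 27 s on the robot's clock, though no verdict came back.

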